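# Push the prep board's tray home and sweep the carrot rounds into it

### The job

The bamboo prep board on the cold hob has a collecting tray that was left pulled out at its left end. Push the tray fully home with the fingertips so that it lies under the opening in the board, then sweep all four carrot rounds along the board and through the opening into it. Pick nothing up, and leave the garlic bulb and everything else where it stands.

Things in the scene. Friction and masses are not known exactly. Their poses are not given: they have to be found in the camera images.
- prep_board: Bamboo prep board, 250 (x) by 320 mm (y), fixed on the hob. Origin: centre of its underside, at hob level; x away from the robot, y to its left, z up. Flat working surface at z 66 mm, x -115 to 115, y -150 to 75 mm; round the board's rim a lip 10 mm wide rises 8 mm above it. Drop opening at the left end: x -105 to 105, y 75 to 145 mm.
- opening (a point): Centre of the board's drop opening (210 x 70 mm), at the height of the working surface.
- tray (a joint): Travel of the collecting tray out of the board's left end, in m: 0 = fully home under the opening, 0.11 = fully out; 0.09 to 0.105 at the start, when things dropped through the opening would land on the hob. Slides along the board's y against about 1.2 N of friction, no spring or catch; stays where left.
- tray_front (a point): Middle of the outer face of the tray's flat bamboo front, 46 mm above the hob; it has a dark finger groove. The front is 250 mm long (board x), 12 mm thick and reaches from 6 to 62 mm above the hob; this face looks along the board's +y. Push it along -y to close; when home the face is at y = 172 mm from the board's origin.
- tray_floor (a point): Centre of the steel tray's inner floor; axes as the board's. Inside the tray measures 198 mm (x) by 102 mm (y), its walls stand 33 mm above the floor.
- carrot_1: Carrot round, an orange disc with a paler core, 34 mm across and 14 mm thick, about 14 g, lying flat and loose on the prep board. Origin: centre of its underside.
- carrot_2: Carrot round, an orange disc with a paler core, 34 mm across and 14 mm thick, about 14 g, lying flat and loose on the prep board. Origin: centre of its underside.
- carrot_3: Carrot round, an orange disc with a paler core, 34 mm across and 14 mm thick, about 14 g, lying flat and loose on the prep board. Origin: centre of its underside.
- carrot_4: Carrot round, an orange disc with a paler core, 34 mm across and 14 mm thick, about 14 g, lying flat and loose on the prep board. Origin: centre of its underside.
- garlic: Garlic bulb, 60 mm across and 58 mm tall, loose, standing on the working surface near the board's far edge. Origin: centre of its underside. To be left alone.
- salt_shaker: Clear salt shaker with a grey top, 44 mm across, 90 mm tall, on the worktop right of the hob. Origin: centre of its underside. To be left alone.
- pepper_mill: Wooden pepper mill, 58 mm across, 170 mm tall, on the worktop right of the hob, under a wall cabinet whose underside hangs 0.49 m above the hob level (from about x = 0.55 m on): keep the wrist out of it when swinging in from the right. Origin: centre of its underside. To be left alone.
- mug: Green and white mug, 101 mm tall, on a coaster on the worktop right of the hob. Origin: under it. To be left alone.
- lemon: Lemon, 78 x 55 x 56 mm, in a white bowl on the worktop right of the hob. Origin: under it. To be left alone.
- timer: White wind-up kitchen timer, 64 mm across, 56 mm tall, on the worktop right of the hob. Origin: centre of its underside. To be left alone.
There are look-alikes about, which are no part of the job. Leave any blue or purple look-alike of the carrot_2 alone. Leave any black look-alike of the carrot_1 alone.

How it is judged (in metres and radians):
On the way:
1. the tray is pushed fully home (within 4 mm) while all four rounds still lie on the board (value of joint tray below 0.004 m and z of each of carrot_1, carrot_2, carrot_3, carrot_4 in the frame of prep_board above 0.06 m), for 0.2 s.
At the end, for the whole second after the job is handed in: The tray is home within 4 mm; all four carrot rounds lie at rest inside it, within its walls and below their tops; the garlic stands on the board within 20 mm of where it was (value of joint tray below 0.004 m and x of carrot_1 in the frame of tray_floor between -0.1 and 0.1 m and y of carrot_1 in the frame of tray_floor between -0.053 and 0.053 m and z of carrot_1 in the frame of tray_floor between -0.006 and 0.034 m and linear speed of each of carrot_1, carrot_2, carrot_3, carrot_4 below 0.03 m/s and x of carrot_2 in the frame of tray_floor between -0.1 and 0.1 m and y of carrot_2 in the frame of tray_floor between -0.053 and 0.053 m and z of carrot_2 in the frame of tray_floor between -0.006 and 0.034 m and x of carrot_3 in the frame of tray_floor between -0.1 and 0.1 m and y of carrot_3 in the frame of tray_floor between -0.053 and 0.053 m and z of carrot_3 in the frame of tray_floor between -0.006 and 0.034 m and x of carrot_4 in the frame of tray_floor between -0.1 and 0.1 m and y of carrot_4 in the frame of tray_floor between -0.053 and 0.053 m and z of carrot_4 in the frame of tray_floor between -0.006 and 0.034 m and distance of garlic from where it was at the start of the episode below 0.02 m and angle between garlic's own z axis and vertical below 0.3 rad); the robot touches nothing.
It fails at once if a carrot round is lifted: its underside centre rises more than 30 mm above the board's surface (z of any of carrot_1, carrot_2, carrot_3, carrot_4 in the frame of prep_board above 0.096 m).
It fails at once if the garlic bulb is moved more than 20 mm (distance of garlic from where it was at the start of the episode above 0.02 m).
It fails at once if another loose thing is moved more than 25 mm (distance of any of salt_shaker, pepper_mill, mug, lemon, timer from where it was at the start of the episode above 0.025 m).
It also fails if it takes over 67 s, if anything falls off the work surface, if the arm or the gripper's body presses on something with over 40 N, if the wrist force passes 120 N, or if a joint passes its speed limit or range.

### The arm

A 6-joint arm with a two-finger parallel gripper is mounted at the origin on a cart in front of the work surface, level with it; the furniture and walls round the work are solid. World frame = base frame: x ahead of the robot, y to its left, z up, the work surface at z = 0. Lengths are in mm, angles in rad, forces in N, time in s.
With the tool pointing down it reaches from about 300 to 775 mm from the base axis. Payload 14.6 kg.
Tool frame: the origin (TCP) lies at the very end of the fingers, on their centre line; the grasp point (between the pads) lies manip.grip_depth behind it (manip.grip_depth is the distance from the TCP to the grasp point, in mm); x points along the fingers, z is the direction in which the jaws open and shut, and the axes are right-handed (so a half turn about x gives the same grasp; the last joint's range is limited). The gripper opens to 94 mm and grips with 3 to 60 N. Pads are 16 mm wide; open, the fingers measure 119 mm over their backs; the gripper's body (75 mm by 177 mm) begins 78 mm behind the grasp point.
Start: joints at [1.127, 0.3, 1.521, -0, 1.321, -0.067], TCP at [202.367, 511.407, 205.446] pointing down, gripper open.
Joint ranges: [-3.03, 3.03], [-0.79, 2.21], [0.23, 2.52], [-1.04, 4.18], [0, 3.07], [-2.55, 2.55]. Speed limits (rad/s): [2.22, 2.22, 2.57, 3.14, 3.14, 3.14].

### API

Orientations are given as [roll, pitch, yaw] about the fixed x, y, z axes, in that order (R = Rz(yaw) Ry(pitch) Rx(roll)).
In Python, from cell import manip gives the robot as it stands.
- The arm moves only by the tool step_arm, never from a script. Its argument "commands" is one flat list of numbers, 7 for each row, row after row: the shift along the tool's x, y, z in m, then the turn, a rotation vector about the tool's x, y, z in degrees, then the finger opening in m, from 0 to 0.094. A call has 1 to 5 rows; each row shifts and turns the commanded pose from where the row before left it, along the tool's axes as they then stand; what a row does not reach is not made up. A row lasts 1/8 s, in which the tool goes at most 62.5 mm and 10.7 degrees, less where a joint would pass 70% of its speed; a pose out of reach is approached as far as the arm can. A call with a gripper value outside its range is refused whole. The fingers move at their own pace and stop on an object; "squeeze" is the grip in N (left out, the last holds). Time passes only in rows, so rows that do not move let the fingers close. It gives the time, the measured TCP pose, the force and the opening at its end, in the units of the state.
- manip.read_state(): the state, without advancing time (a new reading comes with each control period).
- manip.camera(name): name is "side" or "top" or "wrist"; returns the picture (420x560x3 uint8, red, green, blue); there is no depth.
- manip.camera_model(name): a dict with "intrinsics" (3x3 intrinsics, pixels), "k1" (the pictures are not rectified: a ray, as slopes to the right and down, at radius r is drawn at 1 + k1 r^2 times it, then the intrinsics apply), "origin" and "orientation" of the camera in the world; the wrist camera has in their place "tool_from_camera" (4x4, takes a point from camera to tool coordinates, whose origin is the TCP and whose axes are the tool frame's). Camera axes: x right, y up, looking along -z (the intrinsics and any distortion apply to the point x, -y, -z); pixel columns grow to the right and rows downward; lengths in mm; the calibration is good to about 2 mm. A picture is of the moment at which its call begins: read the wrist's pose just before it. camera_model takes no time and is no camera call.
- manip.sign_off(): hands the job in, once; it reports no verdict.
Trained networks look in the newest picture that a camera, given by its name, has taken for a name from the list of things; names that differ only in an ending like _2 or _b are one class to them, and where a whole thing is asked for, a point or a joint stands for the part that bears it (a point fixed in the world has none). Each returns a list of dicts, best first, with "score" (0 to 1); they miss things now and then, are a little off and sometimes report something else, mostly with a low value. They report only what shows in the picture. A call takes as long as a camera call. They do not tell look-alikes from the thing itself.
- manip.find_in(thing, camera): "centre" ([row, column] in pixels, amid what is visible of it).
- manip.outline_of(thing, camera): "pixels" (420x560 bool, what is visible of it) and "centre" ([row, column] in pixels, amid what is visible of it).
The state is a dict: "clock": time; "joints": joint angles; "qd": joint speeds; "effort": joint torques, N m; "eef_pos": TCP position; "eef_rot": TCP orientation; "wrist_force": force on the tool from outside, world axes, zero at the start; "moment": the same for the moment, N m; "finger_gap": finger opening in mm.
Only numpy, scipy, OpenCV 4.12 (cv2) and the standard library are available. Lean on these libraries where they do the work, as an engineer would, in place of code of your own. Each camera call takes 0.05 s, during which the arm holds its last target. There are 200 camera calls.

## Working session

There is one attempt and no reset: what is moved stays moved. The work goes in short steps, Python scripts to look and compute and a tool call to move; the robot and the scene stay as the last step left them, time stands still between calls to the robot, and variables do not carry over. Pictures are saved under pics/ and viewed, about 8 in all and at most 12, crops included, and the job is handed in when it is done.

Besides the shell and the picture viewer there is one more tool, called by a JSON object that holds its "op" and its "data", one argument or row to a line. step_arm: Moves the arm, as the interface text tells. Its arguments: {"type":"object","properties":{"commands":{"type":"array"},"squeeze":{"type":"number"}},"required":["commands"]}

```bash
mkdir -p pics; ls; python3 - <<'E'
from cell import manip
import cv2,numpy as np
print(manip.read_state()); print(manip.grip_depth)
a=manip.camera("top");b=manip.camera("side")
cv2.imwrite("pics/top0.png",cv2.resize(a[:,:,::-1],(800,600)));cv2.imwrite("pics/side0.png",cv2.resize(b[:,:,::-1],(800,600)))
for n in("top","side"):print(n,manip.camera_model(n))
for t in("carrot_1","garlic","prep_board","tray_front","tray"):
  for c in("top","side"):
    print(t,c,[(np.round(d["centre"]).tolist(),round(d["score"],2)) for d in manip.find_in(t,c)])
E
```

```text
pics
{'clock': 0.0, 'joints': array([ 1.12739289e+00,  3.00440977e-01,  1.52157936e+00, -1.50671417e-05,
        1.32071799e+00, -6.66022844e-02]), 'qd': array([-5.56020202e-04,  5.21529058e-05,  8.97910167e-05, -9.13250589e-04,
        9.46352188e-04, -1.25150702e-03]), 'effort': array([ 2.44568961e-03, -5.31792426e+01, -3.52738631e+01,  7.09601655e-02,
        2.43238185e-02, -9.08681454e-05]), 'eef_pos': array([202.26409811, 511.17073303, 204.90358847]), 'eef_rot': array([ 3.08772817,  1.56965056, -2.00145823]), 'wrist_force': array([-0.60632168, -0.1753692 , -0.97050429]), 'moment': array([ 0.06277513, -0.05295346, -0.02733677]), 'finger_gap': 94.10499470627296}
18.8
top {'intrinsics': array([[432.02905102,   0.        , 276.58360019],
       [  0.        , 432.02905102, 212.85980851],
       [  0.        ,   0.        ,   1.        ]]), 'k1': -0.13248045321242413, 'origin': array([ 272.38879426, -158.3456169 , 1257.56362395]), 'orientation': array([ 0.20074779, -0.00681116, -1.55618931])}
side {'intrinsics': array([[403.60165787,   0.        , 280.91862206],
       [  0.        
[... 151 characters left out ...]
9955, 693.02738715]), 'orientation': array([ 0.89480899,  0.00521214, -3.10788394])}
carrot_1 top [([214.0, 239.0], 0.62), ([205.0, 204.0], 0.6), ([186.0, 214.0], 0.59), ([259.0, 178.0], 0.54)]
carrot_1 side [([321.0, 348.0], 0.73), ([278.0, 345.0], 0.7), ([265.0, 281.0], 0.69), ([238.0, 339.0], 0.65), ([256.0, 250.0], 0.6), ([227.0, 291.0], 0.54), ([225.0, 260.0], 0.5)]
garlic top [([200.0, 214.0], 0.64)]
garlic side [([232.0, 226.0], 0.74)]
prep_board top [([203.0, 219.0], 0.96)]
prep_board side [([311.0, 254.0], 0.56)]
tray_front top [([197.0, 144.0], 0.9)]
tray_front side [([349.0, 244.0], 0.91), ([226.0, 265.0], 0.69)]
tray top [([196.0, 147.0], 0.93)]
tray side [([349.0, 239.0], 0.64)]
```

View pics/top0.png

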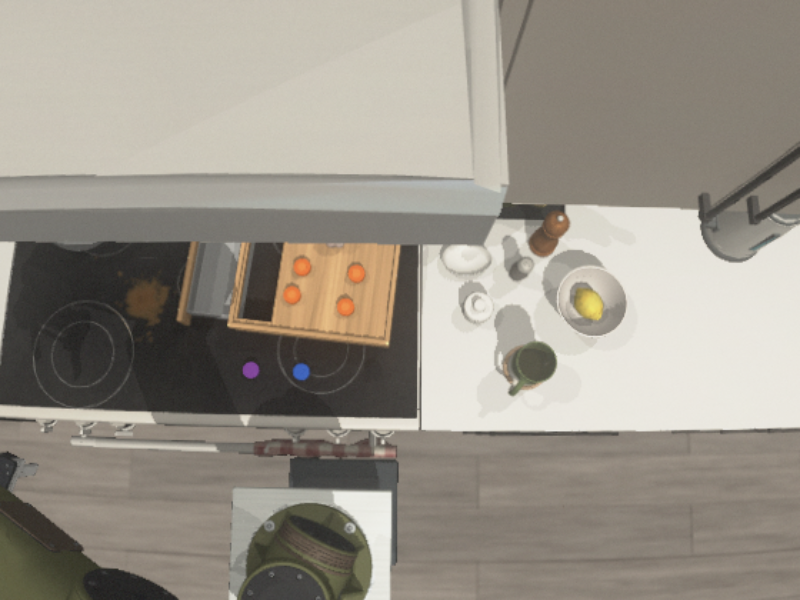

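View pics/side0.png

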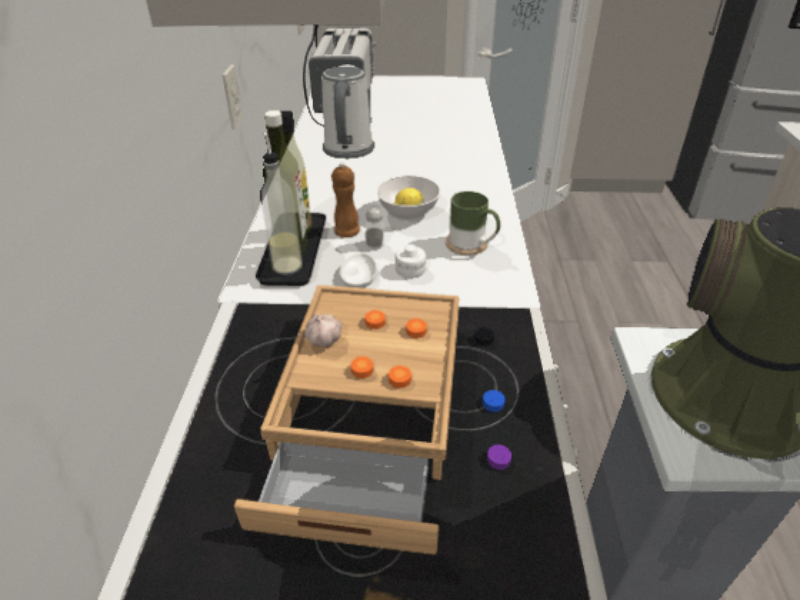

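The views show the board with four orange rounds, and blue, purple and black look-alikes on the hob. The tray is pulled out, and the garlic is at side (322,330) in the 800x600 picture. Next I fit the board pose from its rim corners and locate the rounds.

```bash
cat > h.py <<'E'
from cell import manip
import cv2,numpy as np
from scipy.spatial.transform import Rotation as R
from scipy.optimize import least_squares
def cam(n):
    m=manip.camera_model(n); return m["intrinsics"],m["k1"],np.array(m["origin"]),R.from_euler("xyz",m["orientation"]).as_matrix()
def proj(n,P):
    K,k,o,M=cam(n); p=(np.atleast_2d(P)-o)@M; s=np.c_[p[:,0],-p[:,1]]/-p[:,2:3]
    s=s*(1+k*(s**2).sum(1,keepdims=True)); return s*[K[0,0],K[1,1]]+[K[0,2],K[1,2]]   # col,row
def onplane(n,uv,z):
    K,k,o,M=cam(n); d=(np.array(uv,float)-[K[0,2],K[1,2]])/[K[0,0],K[1,1]]; s=d.copy()
    for _ in range(20): s=d/(1+k*(s@s))
    r=M@[s[0],-s[1],-1]; return o+r*(z-o[2])/r[2]
def orange(n):
    a=manip.camera(n); h=cv2.cvtColor(a,cv2.COLOR_RGB2HSV)
    m=cv2.inRange(h,(3,190,120),(14,255,255)); N,L,S,C=cv2.connectedComponentsWithStats(m)
    return a,[(C[i],int(S[i,4])) for i in range(1,N) if S[i,4]>25]
def tob(P,b): # world->board xy
    c,s=np.cos(b[2]),np.sin(b[2]); d=np.array(P)[:2]-b[:2]; return np.array([c*d[0]+s*d[1],-s*d[0]+c*d[1]])
def tow(P,b):
    c,s=np.cos(b[2]),np.sin(b[2]); return np.array([c*P[0]-s*P[1],s*P[0]+c*P[1]])+b[:2]
E
python3 - <<'E'
from h import *
f=.7
obs=[("side",(125,-160,74),(318,288)),("side",(-125,-160,74),(460,295)),("side",(125,160,74),(265,432)),("side",(-125,160,74),(446,447)),
("top",(-125,160,74),(230,325)),("top",(-125,-160,74),(388,345))]
def res(p,full=False):
    out=[]
    for n,P,uv in obs:
        w=np.r_[tow(P,p[:3]),P[2]+p[3]]; out.append(proj(n,w)[0]-np.array(uv)*f)
    return np.array(out).ravel()
s=least_squares(res,[500,0,0,0]);print(s.x,s.fun.round(1))
b=s.x[:3];z0=s.x[3];np.save("b.npy",s.x)
for n in("top","side"):
    a,L=orange(n)
    for c,ar in L:
        w=onplane(n,c,66+z0+12);print(n,c.round(),ar,w.round(),tob(w,b).round())
w=onplane("side",np.array((322,330))*f,z0+95);print("garlic",w.round(),tob(w,b).round())
for uv in [(240,503),(437,527)]:
    w=onplane("side",np.array(uv)*f,z0+62);print("front top corner",w.round(),tob(w,b).round())
E
```

```text
[ 5.71348809e+02 -7.21149220e+00 -9.04821191e-02 -9.63866003e+00] [-0.3 -1.6 -0.8  0.8 -2.  -0.9  0.9  1.8 -0.5  2.3  1.8  0.5]
side [262. 224.] 98 [574. -84.  68.] [  9. -77.]
side [291. 230.] 108 [506. -65.  68.] [-60. -64.]
side [253. 258.] 127 [585.  24.  68.] [11. 32.]
side [280. 264.] 132 [528.  42.  68.] [-47.  45.]
garlic [652. -40.  85.] [ 83. -25.]
front top corner [718. 243.  52.] [123. 262.]
front top corner [476. 266.  52.] [-120.  263.]
```

```bash
python3 - <<'E'
from h import *
f=.7
obs=[("side",(125,-160,74),(318,288)),("side",(-125,-160,74),(460,295)),("side",(125,160,74),(265,432)),("side",(-125,160,74),(446,447)),
("top",(-125,160,74),(230,325)),("top",(-125,-160,74),(388,345))]
for z0 in(0,-5,-10):
    res=lambda p:np.array([proj(n,np.r_[tow(P,p),P[2]+z0])[0]-np.array(uv)*f for n,P,uv in obs]).ravel()
    s=least_squares(res,[550,0,0]);print(z0,s.x.round(3),s.cost,s.fun.round(1))
T=[(204,205),(214,186),(239,214),(249,190)];S=[(280,264),(253,258),(291,230),(262,224)]
for t,c in zip(T,S):
    s=least_squares(lambda w:np.r_[proj("top",w)[0]-t,proj("side",w)[0]-c],[550,0,70]);print(s.x.round(1),s.fun.round(1))
a=cv2.cvtColor(manip.camera("top"),cv2.COLOR_RGB2HSV);print([a[t[1],t[0]].tolist() for t in T])
E
```

```text
0 [ 5.70557e+02 -2.01200e+00 -8.50000e-02] 20.81284893477174 [-1.  -3.2 -0.5 -1.1 -2.7 -1.6  2.1  0.8 -3.   2.3  0.2  0. ]
-5 [ 5.70967e+02 -4.71000e+00 -8.80000e-02] 13.239937145263013 [-0.6 -2.3 -0.6 -0.1 -2.4 -1.2  1.5  1.3 -1.7  2.3  1.   0.3]
-10 [ 5.71379e+02 -7.40600e+00 -9.10000e-02] 10.999248979983827 [-0.2 -1.5 -0.8  0.9 -2.  -0.9  0.8  1.9 -0.4  2.3  1.9  0.5]
[529.3  42.6  71.2] [-0.2  1.4 -1.  -0.3]
[588.2  17.9  61.6] [-0.1  1.1 -0.8 -0.2]
[506.7 -57.8  75.8] [-0.1  0.5 -0.4 -0.1]
[575.8 -83.4  70.2] [-0.1  1.1 -0.9 -0.2]
[[13, 170, 235], [11, 180, 222], [13, 173, 235], [13, 171, 235]]
```

```bash
cat >> h.py <<'E'
B=np.array([571.2,-5.8,-.089]);Z0=-7.
def plan(bx,by,z,yawb=None,b=None):
    """tool-frame shift (m) and rotvec (deg) to board xy, world z, tool down, tool z along +-board x"""
    b=B if b is None else b
    s=manip.read_state(); M=R.from_euler("xyz",s["eef_rot"]).as_matrix()
    p=np.r_[tow((bx,by),b),z]; d=M.T@(p-s["eef_pos"])/1000
    best=None
    for sg in(1,-1):
        zt=sg*np.array([np.cos(b[2]),np.sin(b[2]),0]);xt=np.array([0,0,-1.]);T=np.c_[xt,np.cross(zt,xt),zt]
        rv=np.degrees(R.from_matrix(M.T@T).as_rotvec())
        if best is None or np.linalg.norm(rv)<np.linalg.norm(best[0]):best=(rv,T)
    print("tcp",s["eef_pos"].round(1),"board",tob(s["eef_pos"],b).round(1),"F",s["wrist_force"].round(1),"t",s["clock"])
    print("target",p.round(),"shift",d.round(4),"rot",best[0].round(2),"shift in final frame",(best[1].T@(p-s["eef_pos"])/1000).round(4))
    return M
E
python3 - <<'E'
from h import *
print(plan(-40,300,205).round(2)); print(manip.camera_model("wrist"))
E
```

```text
tcp [202.4 511.4 205.5] board [-413.3  482.4] F [-0.2 -0.3 -0.1] t 0.75
target [558. 297. 205.] shift [ 4.000e-04 -4.098e-01 -6.890e-02] rot [73.51  0.   -0.  ] shift in final frame [ 0.0005 -0.1824  0.3733]
[[-0.   -0.93  0.37]
 [ 0.    0.37  0.93]
 [-1.    0.    0.  ]]
{'intrinsics': array([[297.58983959,   0.        , 284.01616677],
       [  0.        , 297.58983959, 209.82140739],
       [  0.        ,   0.        ,   1.        ]]), 'k1': -0.05955961720631627, 'tool_from_camera': array([[-4.71610083e-04,  2.29663454e-01, -9.73269991e-01,
        -1.78129408e+02],
       [ 5.01194123e-04,  9.73270031e-01,  2.29663221e-01,
         6.62287747e+01],
       [ 9.99999763e-01, -3.79485709e-04, -5.74109934e-04,
         5.79949376e-01],
       [ 0.00000000e+00,  0.00000000e+00,  0.00000000e+00,
         1.00000000e+00]])}
```

{"op": "step_arm", "data": {
  "commands": [0,-0.058,-0.01,0,0,0,0.022,0,-0.058,-0.01,0,0,0,0.022,0,-0.058,-0.01,0,0,0,0.022,0,-0.058,-0.01,0,0,0,0.022,0,-0.058,-0.01,0,0,0,0.022]
}}

```text
clock: 1.38
eef_pos: [455.1, 357.0, 205.6]
eef_rot: [-0.497, 1.571, 0.697]
wrist_force: [-0.1, 1.5, -0.4]
finger_gap: 47.6
```

{"op": "step_arm", "data": {
  "commands": [0,-0.06,-0.01,0,0,0,0.022,0,-0.06,-0.01,0,0,0,0.022,0,0,0,10.5,0,0,0.022,0,0,0,10.5,0,0,0.022,0,0,0,10.5,0,0,0.022]
}}

```text
clock: 2.0
eef_pos: [558.0, 295.3, 205.3]
eef_rot: [2.829, 1.571, -2.816]
wrist_force: [0.2, 0.4, -0.5]
finger_gap: 21.8
```

{"op": "step_arm", "data": {
  "commands": [0,0,0,10.5,0,0,0.022,0,0,0,10.5,0,0,0.022,0,0,0,10.5,0,0,0.022,0,0,0,10.5,0,0,0.022,0,0,0,0,0,0,0.022]
}}

```text
clock: 2.62
eef_pos: [557.8, 295.5, 205.4]
eef_rot: [-2.774, 1.571, -2.862]
wrist_force: [0.7, -0.4, -0.9]
finger_gap: 21.7
```

```bash
cat >> h.py <<'E'
def wcam():
    s=manip.read_state();a=manip.camera("wrist");m=manip.camera_model("wrist")
    T=np.array(m["tool_from_camera"]);M=R.from_euler("xyz",s["eef_rot"]).as_matrix()
    np.savez("w.npz",K=m["intrinsics"],k=m["k1"],o=s["eef_pos"]+M@T[:3,3],M=M@T[:3,:3]);return a
_cam=cam
def cam(n):
    if n!="wrist":return _cam(n)
    w=np.load("w.npz");return w["K"],float(w["k"]),w["o"],w["M"]
E
python3 - <<'E'
from h import *
a=wcam();cv2.imwrite("pics/w1.png",cv2.resize(a[:,:,::-1],(800,600)))
plan(-40,300,205)
E
```

```text
tcp [557.9 295.5 205.4] board [-40.1 298.9] F [-0.3  0.4  0. ] t 2.675
target [558. 297. 205.] shift [0.0004 0.0011 0.0001] rot [ 0.25 -0.    0.  ] shift in final frame [0.0004 0.0011 0.0001]
```

View pics/w1.png

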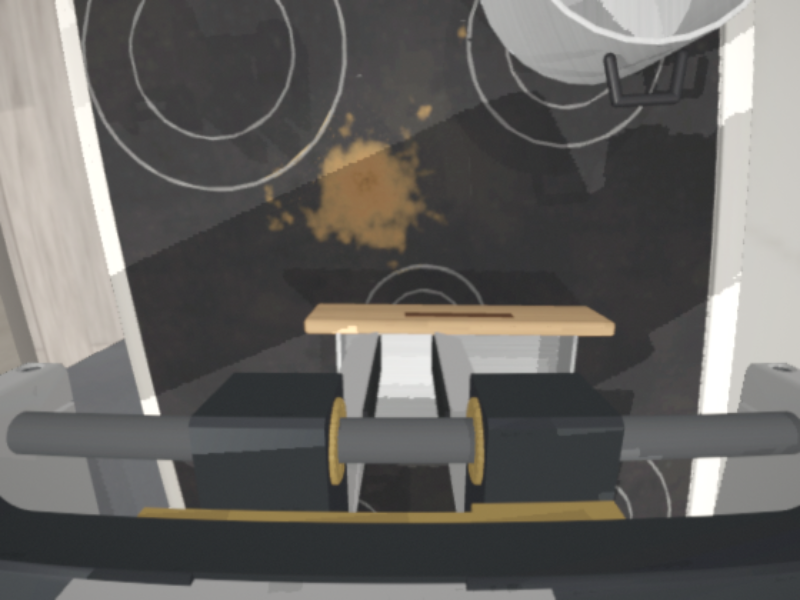

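```bash
python3 - <<'E'
from h import *
for uv in[(305,321),(613,323),(460,321)]:
    for z in(55,62):
        w=onplane("wrist",np.array(uv)*.7,z);print(uv,z,w.round(),tob(w,B).round(1))
# inner top edge
for uv in[(306,333),(613,334)]:
    w=onplane("wrist",np.array(uv)*.7,55);print("in",tob(w,B).round(1))
for t in[(-40,290,25),(-40,182,25)]:plan(*t)
E
```

```text
(305, 321) 55 [475. 274.  55.] [-121.   270.6]
(305, 321) 62 [477. 276.  62.] [-119.3  272.6]
(613, 323) 55 [724. 251.  55.] [129.4 269.1]
(613, 323) 62 [721. 253.  62.] [125.8 271.1]
(460, 321) 55 [599. 264.  55.] [  3.8 270.8]
(460, 321) 62 [598. 266.  62.] [  2.9 272.8]
in [-120.8  260.4]
in [130.5 259.7]
tcp [557.9 295.5 205.4] board [-40.1 298.9] F [-0.3  0.4  0. ] t 2.675
target [557. 287.  25.] shift [ 0.1804 -0.0089  0.    ] rot [ 0.25 -0.    0.  ] shift in final frame [ 1.804e-01 -8.900e-03  1.000e-04]
tcp [557.9 295.5 205.4] board [-40.1 298.9] F [-0.3  0.4  0. ] t 2.675
target [548. 179.  25.] shift [ 0.1804 -0.1169 -0.0004] rot [ 0.25 -0.    0.  ] shift in final frame [ 1.804e-01 -1.169e-01  1.000e-04]
```

{"op": "step_arm", "data": {
  "commands": [0.055,0,0,0.2,0,0,0.022,0.055,0,0,0,0,0,0.022,0.055,0,0,0,0,0,0.022,0,-0.012,0,0,0,0,0.022,0,-0.015,0,0,0,0,0.022]
}}

```text
clock: 3.3
eef_pos: [556.2, 268.2, 42.7]
eef_rot: [0.582, 1.568, 0.492]
wrist_force: [-0.6, 0.8, -0.8]
finger_gap: 21.9
```

{"op": "step_arm", "data": {
  "commands": [0,-0.018,0,0,0,0,0.022,0,-0.018,0,0,0,0,0.022,0,-0.018,0,0,0,0,0.022,0,-0.018,0,0,0,0,0.022,0,-0.01,0,0,0,0,0.022]
}}

```text
clock: 3.92
eef_pos: [547.7, 185.6, 40.5]
eef_rot: [-2.359, 1.571, -2.452]
wrist_force: [0.2, 1.9, 0.0]
finger_gap: 22.1
```

```bash
sed -i 's/^B=.*/B=np.array([575.,-6.,-.091]);Z0=-7./' h.py; python3 - <<'E'
from h import *
plan(-40,180,40)
E
```

```text
tcp [547.7 185.6  40.5] board [-44.6 188.3] F [0.2 1.9 0. ] t 3.925
target [552. 177.  40.] shift [ 0.0005 -0.0083  0.0046] rot [-0.12 -0.01  0.01] shift in final frame [ 0.0005 -0.0083  0.0046]
```

Pushing with 1.9 N of friction, about 8 mm to go.

{"op": "step_arm", "data": {
  "commands": [0,-0.004,0,0,0,0,0.022,0,-0.003,0,0,0,0,0.022,0,-0.002,0,0,0,0,0.022,0,0,0,0,0,0,0.022]
}}

```text
clock: 4.42
eef_pos: [547.4, 182.2, 40.6]
eef_rot: [1.278, 1.564, 1.186]
wrist_force: [5.4, 31.3, -5.6]
finger_gap: 22.0
```

{"op": "step_arm", "data": {
  "commands": [0,-0.002,0,0,0,0,0.022,0,-0.001,0,0,0,0,0.022,0,0,0,0,0,0,0.022]
}}

```text
clock: 4.8
eef_pos: [547.4, 182.1, 40.7]
eef_rot: [1.285, 1.559, 1.193]
wrist_force: [8.4, 51.7, -11.3]
finger_gap: 22.1
```

{"op": "step_arm", "data": {
  "commands": [0,0.015,0,0,0,0,0.022,-0.06,0.01,0,0,0,0,0.022,-0.06,0,0,0,0,0,0.022,-0.045,-0.03,0,0,0,0,0.022,0,-0.06,0,0,0,0,0.022]
}}

```text
clock: 5.42
eef_pos: [541.7, 110.6, 208.8]
eef_rot: [0.186, 1.565, 0.097]
wrist_force: [0.3, -0.3, -1.7]
finger_gap: 22.0
```

{"op": "step_arm", "data": {
  "commands": [0,-0.06,0,0,0,0,0.022,0,-0.06,0,0,0,0,0.022,0,-0.06,0,0,0,0,0.022,0,-0.04,0,0,0,0,0.022,0,0,0,0,0,0,0.022]
}}

```text
clock: 6.05
eef_pos: [520.0, -110.8, 205.2]
eef_rot: [-2.749, 1.57, -2.845]
wrist_force: [-0.2, -0.1, 0.6]
finger_gap: 22.3
```

```bash
python3 - <<'E'
from h import *
plan(-47,0,200)
a=wcam();cv2.imwrite("pics/w2.png",cv2.resize(a[:,:,::-1],(800,600)))
b=manip.camera("side");cv2.imwrite("pics/s2.png",cv2.resize(b[150:,120:460][:,:,::-1],None,fx=2,fy=2))
E
```

```text
tcp [ 520.  -110.8  205.2] board [ -45.3 -109.4] F [-0.2 -0.1  0.6] t 6.05
target [528.  -2. 200.] shift [ 0.0051  0.1094 -0.0022] rot [-0.25 -0.05  0.02] shift in final frame [ 0.0052  0.1094 -0.0017]
```

View pics/w2.png

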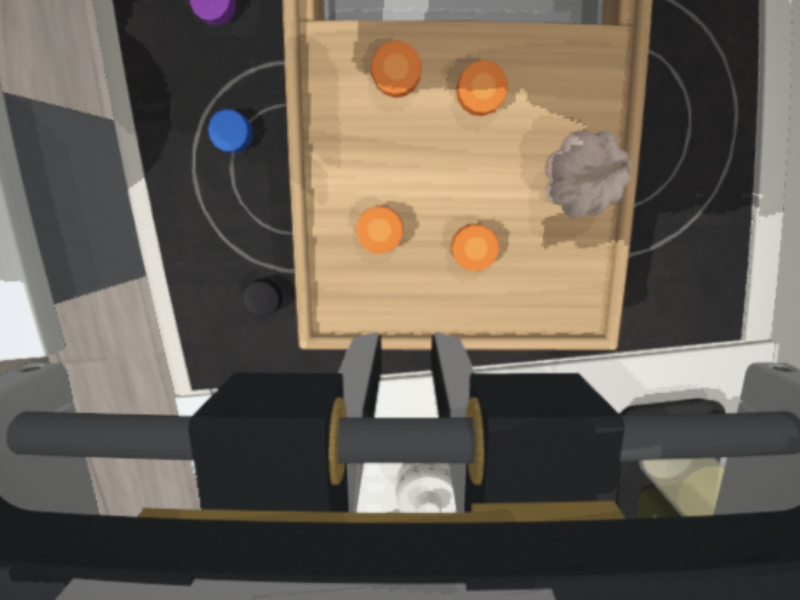

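View pics/s2.png

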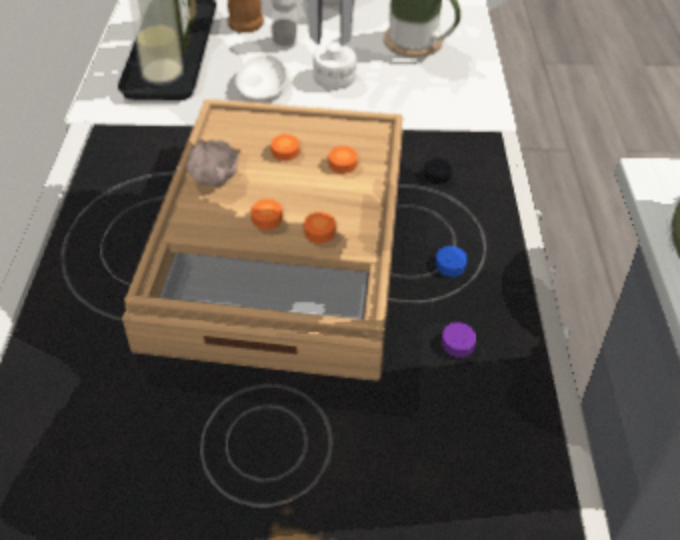

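The side view shows the tray fully home, with all four rounds still on the board. In the wrist view the rounds are at (396,67), (482,87), (380,229) and (475,247), and the garlic is at (588,173). I measure them from here.

```bash
python3 - <<'E'
from h import *
for z0 in(-7,0):
  obs=[((-125,-160,74),(300,348)),((125,-160,74),(616,348)),((-115,75,66),(305,22)),((115,75,66),(633,26)),((-125,0,74),None)][:4]
  res=lambda p:np.array([proj("wrist",np.r_[tow(P,p),P[2]+z0])[0]-np.array(uv)*.7 for P,uv in obs]).ravel()
  s=least_squares(res,B);b=s.x;print(z0,b.round(3),s.fun.round(1))
  for n,uv,h in[("c",(396,67),78),("c",(482,87),78),("c",(380,229),78),("c",(475,247),78),("g",(588,173),95)]:
    w=onplane("wrist",np.array(uv)*.7,h+z0);print(n,w.round(),tob(w,b).round(1))
E
```

```text
-7 [ 5.7482e+02 -1.6100e+00 -1.0100e-01] [ 1.3 -1.3  0.3 -0.4 -0.1 -0.2 -1.4  1.5]
c [528.  45.  71.] [-51.   41.4]
c [586.  27.  71.] [ 8.  29.2]
c [506. -63.  71.] [-62.4 -68.3]
c [574. -83.  71.] [  7.3 -80.9]
g [651. -38.  88.] [ 79.5 -28. ]
0 [ 5.73943e+02 -2.32100e+00 -1.01000e-01] [-0.9  1.4  2.5  2.4 -2.5 -2.2  1.3 -0.3]
c [528.  43.  78.] [-50.1  40.2]
c [584.  25.  78.] [ 7.6 28.3]
c [506. -63.  78.] [-61.2 -67. ]
c [573. -82.  78.] [  6.9 -79.3]
g [648. -38.  95.] [ 77.4 -27.7]
```

```bash
sed -i 's/^B=.*/B=np.array([574.7,-1.8,-.1]);Z0=-6./' h.py; python3 - <<'E'
from h import *
plan(-51,5,66)
E
```

```text
tcp [ 520.4 -108.4  205.2] board [ -43.4 -111.5] F [-0.4  0.9  1. ] t 6.15
target [524.   8.  66.] shift [ 0.1392  0.1166 -0.0067] rot [ 0.42 -0.03 -0.  ] shift in final frame [ 0.1392  0.1165 -0.0076]
```

{"op": "step_arm", "data": {
  "commands": [0,0.058,-0.004,0.4,0,0,0.022,0,0.058,-0.004,0,0,0,0.022,0.06,0,0,0,0,0,0.022,0.055,0,0,0,0,0,0.022,0.015,0,0,0,0,0,0.022]
}}

```text
clock: 6.78
eef_pos: [522.0, 8.9, 72.9]
eef_rot: [-3.093, 1.566, 3.093]
wrist_force: [0.8, -0.2, 0.2]
finger_gap: 21.9
```

```bash
python3 - <<'E'
from h import *
plan(-51,5,66)
a=wcam();cv2.imwrite("pics/w3.png",a[:,:,::-1])
E
```

```text
tcp [522.    8.9  72.9] board [-53.5   5.4] F [ 0.8 -0.2  0.2] t 6.775
target [524.   8.  66.] shift [ 0.0069 -0.0004  0.0025] rot [ 0.15 -0.28  0.01] shift in final frame [ 0.0069 -0.0004  0.0025]
```

View pics/w3.png

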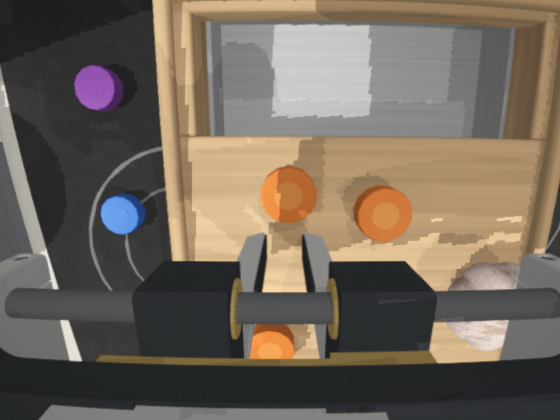

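The fingers straddle round 1's lane: finger midline at col 284, round at (289,194). Now I lower and push.

{"op": "step_arm", "data": {
  "commands": [0.006,0,0.003,0,0,0,0.022,0,0,0,0,0,0,0.022,0,0.01,0,0,0,0,0.022,0,0.015,0,0,0,0,0.022,0,0.015,0,0,0,0,0.022]
}}

```text
clock: 7.45
eef_pos: [530.7, 48.2, 69.8]
eef_rot: [0.126, 1.57, 0.026]
wrist_force: [-0.7, -0.2, 0.8]
finger_gap: 21.9
```

{"op": "step_arm", "data": {
  "commands": [0,0.015,0,0,0,0,0.022,0,0.015,0,0,0,0,0.022,0,0.012,0,0,0,0,0.022,0,0.01,0,0,0,0,0.022,0,0,0,0,0,0,0.022]
}}

```text
clock: 8.07
eef_pos: [535.7, 99.2, 69.4]
eef_rot: [-2.925, 1.571, -3.024]
wrist_force: [-0.1, 0.1, 0.0]
finger_gap: 21.8
```

```bash
python3 - <<'E'
from h import *
plan(8,-6,66)
a=wcam();cv2.imwrite("pics/w4.png",a[:,:,::-1])
E
```

```text
tcp [535.7  99.2  69.4] board [-48.9  96.6] F [-0.1  0.1  0. ] t 8.075
target [582.  -9.  66.] shift [ 0.0034 -0.1027  0.0568] rot [ 0.08 -0.    0.  ] shift in final frame [ 0.0034 -0.1026  0.0569]
```

View pics/w4.png

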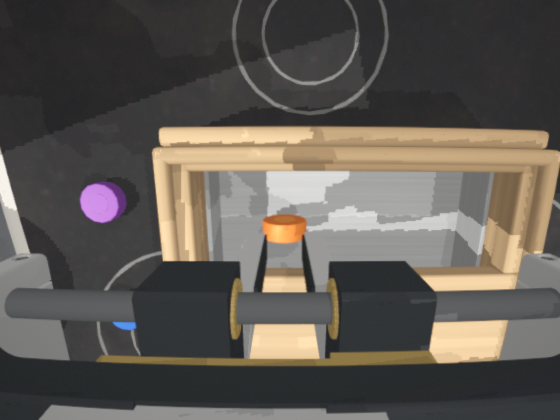

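{"op": "step_arm", "data": {
  "commands": [0,-0.035,0,0,0,0,0.022,0,-0.035,0,0,0,0,0.022,0,-0.033,0,0,0,0,0.022,0,0,0.028,0,0,0,0.022,0,0,0.029,0,0,0,0.022]
}}

```text
clock: 8.75
eef_pos: [582.8, -10.6, 69.7]
eef_rot: [-0.061, 1.57, -0.161]
wrist_force: [-0.8, -0.1, -0.4]
finger_gap: 21.9
```

```bash
python3 - <<'E'
from h import *
plan(8,-6,68)
a=wcam();cv2.imwrite("pics/w5.png",a[:,:,::-1])
E
```

```text
tcp [582.8 -10.6  69.7] board [ 9.  -7.9] F [-0.8 -0.1 -0.4] t 8.75
target [582.  -9.  68.] shift [ 0.0017  0.0019 -0.001 ] rot [-0.05  0.02  0.  ] shift in final frame [ 0.0017  0.0019 -0.001 ]
```

View pics/w5.png

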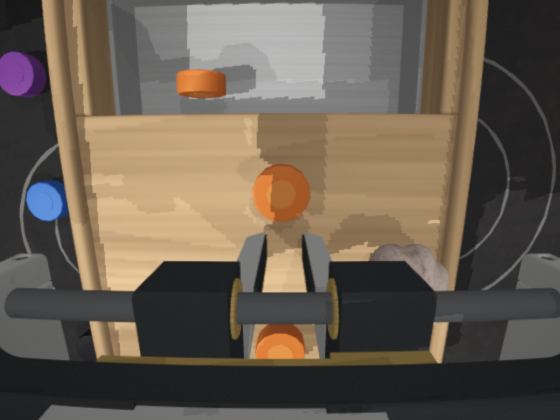

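Round 1 is in the tray, apparently standing on edge at (201,83). Round 2 is centred ahead of the fingers at (281,193).

{"op": "step_arm", "data": {
  "commands": [0.001,0.012,0,0,0,0,0.022,0,0.012,0,0,0,0,0.022,0,0.015,0,0,0,0,0.022,0,0.015,0,0,0,0,0.022,0,0.015,0,0,0,0,0.022]
}}

```text
clock: 9.43
eef_pos: [589.0, 60.5, 68.6]
eef_rot: [-0.145, 1.571, -0.244]
wrist_force: [-0.2, -0.3, 0.0]
finger_gap: 21.7
```

{"op": "step_arm", "data": {
  "commands": [0,0.012,0,0,0,0,0.022,0,0.012,0,0,0,0,0.022,0,0.01,0,0,0,0,0.022,0,0,0,0,0,0,0.022,0,-0.02,0,0,0,0,0.022]
}}

```text
clock: 10.05
eef_pos: [590.3, 72.9, 68.3]
eef_rot: [-2.314, 1.571, -2.412]
wrist_force: [-0.2, -0.1, -0.8]
finger_gap: 21.9
```

```bash
python3 - <<'E'
from h import *
plan(-62,-102,68)
E
```

```text
tcp [590.3  72.9  68.3] board [ 8.  75.9] F [-0.2 -0.1 -0.8] t 10.05
target [503. -97.  68.] shift [ 0.0003 -0.1777 -0.0704] rot [ 0.13 -0.    0.  ] shift in final frame [ 0.0003 -0.1779 -0.07  ]
```

{"op": "step_arm", "data": {
  "commands": [0,-0.025,0,0,0,0,0.022,-0.05,-0.01,0,0,0,0,0.022,-0.01,-0.05,-0.025,0,0,0,0.022,0,-0.05,-0.025,0,0,0,0.022,0,-0.043,-0.02,0,0,0,0.022]
}}

```text
clock: 10.68
eef_pos: [501.4, -99.9, 128.7]
eef_rot: [-0.653, 1.57, -0.753]
wrist_force: [0.5, -0.9, 0.3]
finger_gap: 22.0
```

{"op": "step_arm", "data": {
  "commands": [0,0,0,0,0,0,0.022]
}}

```text
clock: 10.8
eef_pos: [501.5, -100.5, 128.8]
eef_rot: [-1.098, 1.57, -1.202]
wrist_force: [0.9, 0.1, -0.4]
finger_gap: 22.1
```

```bash
python3 - <<'E'
from h import *
plan(-62,-102,68)
a=wcam();cv2.imwrite("pics/w6.png",a[:,:,::-1])
E
```

```text
tcp [ 501.5 -100.5  128.8] board [ -63.  -105.5] F [ 0.9  0.1 -0.4] t 10.8
target [503. -97.  68.] shift [0.0608 0.0035 0.001 ] rot [-0.22  0.01  0.02] shift in final frame [0.0608 0.0035 0.001 ]
```

View pics/w6.png

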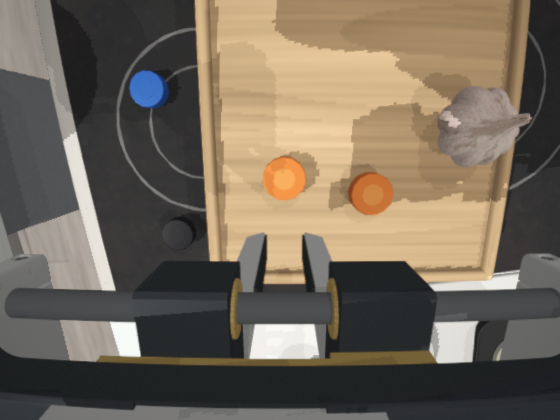

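{"op": "step_arm", "data": {
  "commands": [0.05,0,0,0,0,0,0.022,0.01,0.003,0.001,0,0,0,0.022,0,0.012,0,0,0,0,0.022,0,0.015,0,0,0,0,0.022,0,0.02,0.002,0,0,0,0.022]
}}

```text
clock: 11.48
eef_pos: [511.6, -46.4, 69.5]
eef_rot: [0.012, 1.569, -0.087]
wrist_force: [-0.7, 0.2, -0.6]
finger_gap: 22.3
```

{"op": "step_arm", "data": {
  "commands": [0,0.02,0.005,0,0,0,0.022,0,0.02,0.005,0,0,0,0.022,0,0.02,0.005,0,0,0,0.022,0,0.02,0.005,0,0,0,0.022,0,0.018,0.004,0,0,0,0.022]
}}

```text
clock: 12.1
eef_pos: [545.2, 49.0, 69.0]
eef_rot: [0.098, 1.57, -0.001]
wrist_force: [-0.2, -0.2, 0.4]
finger_gap: 21.6
```

```bash
python3 - <<'E'
from h import *
plan(-25,94,68)
a=wcam();cv2.imwrite("pics/w7.png",a[:,:,::-1])
E
```

```text
tcp [545.2  49.   69. ] board [-34.5  47.6] F [-0.2 -0.2  0.4] t 12.1
target [559.  94.  68.] shift [0.001  0.0464 0.0095] rot [ 0.07  0.04 -0.  ] shift in final frame [0.001  0.0464 0.0095]
```

View pics/w7.png

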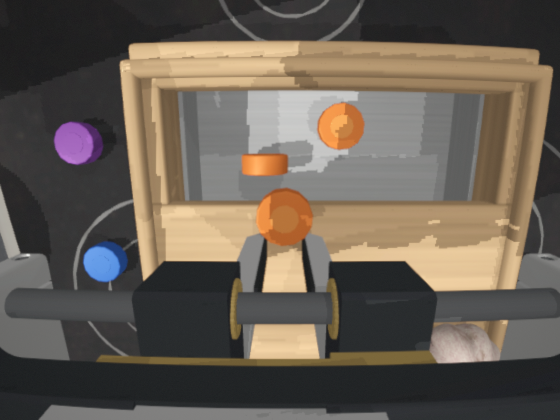

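Round 2 lies flat in the tray at (341,126), round 1 still stands on edge at (265,163), and round 3 is held at the edge.

{"op": "step_arm", "data": {
  "commands": [0,0.012,0.004,0,0,0,0.022,0,0.012,0.004,0,0,0,0.022,0,0.012,0.002,0,0,0,0.022,0,0.01,0,0,0,0,0.022,0,0,0,0,0,0,0.022]
}}

```text
clock: 12.78
eef_pos: [559.1, 92.9, 68.4]
eef_rot: [-2.842, 1.571, -2.94]
wrist_force: [0.2, -1.7, -0.6]
finger_gap: 21.9
```

{"op": "step_arm", "data": {
  "commands": [0,-0.02,0,0,0,0,0.022,0,-0.025,0,0,0,0,0.022,0,-0.01,0,0,0,0,0.022,0,0,0,0,0,0,0.022]
}}

```text
clock: 13.28
eef_pos: [553.6, 36.6, 68.5]
eef_rot: [-0.023, 1.571, -0.124]
wrist_force: [-0.2, -0.3, -0.3]
finger_gap: 22.1
```

```bash
python3 - <<'E'
from h import *
plan(7,-118,68)
a=wcam();cv2.imwrite("pics/w8.png",a[:,:,::-1])
E
```

```text
tcp [553.6  36.6  68.5] board [-24.8  36.1] F [-0.2 -0.3 -0.3] t 13.275
target [ 570. -120.   68.] shift [ 0.0006 -0.1541  0.0319] rot [-0.05  0.    0.  ] shift in final frame [ 0.0005 -0.1541  0.0318]
```

View pics/w8.png

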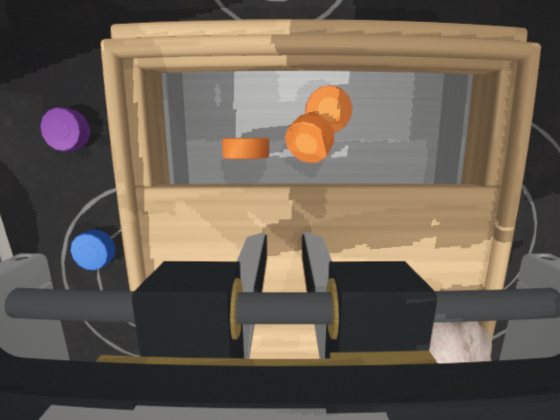

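{"op": "step_arm", "data": {
  "commands": [-0.05,0,0,0,0,0,0.022,-0.01,-0.05,0.01,0,0,0,0.022,0,-0.055,0.011,0,0,0,0.022,0,-0.049,0.011,0,0,0,0.022,0,0,0,0,0,0,0.022]
}}

```text
clock: 13.95
eef_pos: [570.4, -121.1, 128.3]
eef_rot: [-1.33, 1.571, -1.432]
wrist_force: [-0.2, 1.0, 0.3]
finger_gap: 21.8
```

```bash
python3 - <<'E'
from h import *
plan(7,-118,68)
a=wcam();h=cv2.cvtColor(a,cv2.COLOR_RGB2HSV)
for d in manip.find_in("carrot_4","wrist"):
    r,c=d["centre"];w=onplane("wrist",(c,r),72);print(round(d["score"],2),(int(c),int(r)),h[int(r),int(c)],tob(w,B).round(1))
E
```

```text
tcp [ 570.4 -121.1  128.3] board [   7.6 -119.1] F [-0.2  1.   0.3] t 13.95
target [ 570. -120.   68.] shift [ 0.0603  0.0011 -0.0006] rot [-0.13  0.    0.01] shift in final frame [ 0.0603  0.0011 -0.0006]
0.89 (279, 174) [ 16 162 237] [  4.2 -78.6]
0.84 (76, 75) [109 179 181] [-150.5   -1.8]
0.68 (108, 217) [165   7  74] [-138.3 -113.5]
```

{"op": "step_arm", "data": {
  "commands": [0.05,0,-0.002,0,0,0,0.022,0.01,0.004,0,0,0,0,0.022,0,0.012,0,0,0,0,0.022,0,0.014,0,0,0,0,0.022,0,0.02,0.002,0,0,0,0.022]
}}

```text
clock: 14.68
eef_pos: [575.8, -67.7, 69.4]
eef_rot: [-0.027, 1.57, -0.126]
wrist_force: [0.3, -0.1, 1.0]
finger_gap: 22.1
```

{"op": "step_arm", "data": {
  "commands": [0,0.02,0.002,0,0,0,0.022,0,0.02,0.002,0,0,0,0.022,0,0.02,0.002,0,0,0,0.022,0,0.02,0.003,0,0,0,0.022,0,0.02,0.005,0,0,0,0.022]
}}

```text
clock: 15.3
eef_pos: [599.4, 30.4, 68.5]
eef_rot: [2.959, 1.571, 2.86]
wrist_force: [0.9, -0.4, 1.5]
finger_gap: 21.8
```

```bash
python3 - <<'E'
from h import *
plan(40,94,68)
a=wcam();h=cv2.cvtColor(a,cv2.COLOR_RGB2HSV)
for d in manip.find_in("carrot_4","wrist"):
    r,c=d["centre"];w=onplane("wrist",(c,r),72);print(round(d["score"],2),(int(c),int(r)),h[int(r),int(c)],tob(w,B).round(1))
E
```

```text
tcp [599.4  30.4  68.5] board [21.4 34.5] F [ 0.9 -0.4  1.5] t 15.3
target [624.  88.  68.] shift [0.0005 0.0595 0.0187] rot [ 0.04 -0.   -0.  ] shift in final frame [0.0005 0.0595 0.0186]
0.86 (244, 136) [ 15 168 231] [ -1.  103.1]
0.85 (281, 215) [ 14 175 176] [20.  56.6]
0.85 (15, 126) [141 125 185] [-139.5  111.2]
0.76 (266, 101) [ 15 160 227] [ 11.5 122.4]
0.59 (184, 144) [ 12 188 208] [-36.3  98.6]
0.55 (41, 240) [108 139 225] [-135.1   39.6]
0.52 (244, 107) [ 13 178 224] [ -0.9 119.4]
```

Round 4 is held in the fingers at board (20,57).

{"op": "step_arm", "data": {
  "commands": [0,0.015,0.005,0,0,0,0.022,0,0.014,0.005,0,0,0,0.022,0,0.012,0.004,0,0,0,0.022,0,0.01,0.003,0,0,0,0.022,0,0.007,0,0,0,0,0.022]
}}

```text
clock: 16.02
eef_pos: [621.9, 85.7, 68.3]
eef_rot: [-3.021, 1.571, -3.12]
wrist_force: [-0.1, -0.1, 1.2]
finger_gap: 21.9
```

{"op": "step_arm", "data": {
  "commands": [0,0,0,0,0,0,0.022,0,-0.02,0,0,0,0,0.022,0,-0.025,0,0,0,0,0.022,-0.05,0,-0.02,0,0,0,0.022,-0.05,0,-0.04,0,0,0,0.022]
}}

```text
clock: 16.65
eef_pos: [557.8, 44.2, 168.1]
eef_rot: [-2.789, 1.57, -2.89]
wrist_force: [0.2, -1.1, 0.9]
finger_gap: 22.1
```

{"op": "step_arm", "data": {
  "commands": [-0.03,0,-0.04,0,0,0,0.022,0,0.01,0,0,0,0,0.022,0,0,0,0,0,0,0.022]
}}

```text
clock: 17.02
eef_pos: [519.9, 59.6, 196.8]
eef_rot: [-2.627, 1.571, -2.726]
wrist_force: [-0.3, 0.2, 0.4]
finger_gap: 21.8
```

```bash
python3 - <<'E'
from h import *
plan(0,94,200)
a=wcam();b=manip.camera("side")
im=np.hstack([a[:320,60:460],cv2.resize(b[190:400,150:390],(366,320))]);cv2.imwrite("pics/w9.png",im[:,:,::-1])
h=cv2.cvtColor(a,cv2.COLOR_RGB2HSV)
for d in manip.find_in("carrot_4","wrist"):
    r,c=d["centre"];w=onplane("wrist",(c,r),25);print(round(d["score"],2),(int(c),int(r)),h[int(r),int(c)],tob(w,B).round(1))
g=manip.find_in("garlic","side");print([(d["centre"],d["score"]) for d in g])
for d in manip.find_in("tray_front","wrist"):
    r,c=d["centre"];print("front",tob(onplane("wrist",(c,r),40),B).round(1),d["score"])
E
```

```text
tcp [519.9  59.6 196.8] board [-60.7  55.6] F [-0.3  0.2  0.4] t 17.025
target [584.  92. 200.] shift [-0.0032  0.0383  0.0607] rot [ 0.03 -0.01  0.01] shift in final frame [-0.0032  0.0384  0.0607]
0.97 (343, 135) [ 15 164 208] [  7.7 127.9]
0.94 (365, 160) [ 12 189 197] [35.2 99.8]
0.9 (182, 226) [107 154 237] [-185.5   18.6]
0.87 (331, 159) [ 14 174 192] [ -4.8 100.6]
0.61 (294, 158) [ 13 186 211] [-48.9 101.8]
0.58 (169, 151) [141 116 213] [-194.6  110.2]
0.57 (330, 141) [ 12 187 166] [ -7.5 121.1]
[([231.3, 225.6], 0.64)]
front [-12.6 126.5] 0.62
```

View pics/w9.png

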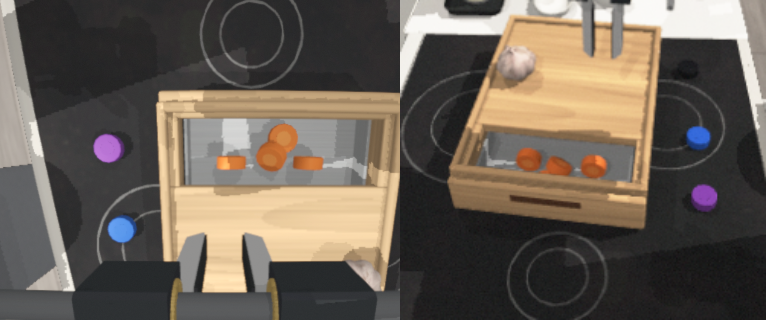

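All four rounds are in the tray: two stand on edge at (230,162) and (308,162), one lies flat, and one leans on it. The garlic is in place at side (517,63) and the tray front is flush. I check that everything is at rest, then hand in.

{"op": "step_arm", "data": {
  "commands": [0,0,0,0,0,0,0.022,0,0,0,0,0,0,0.022,0,0,0,0,0,0,0.022,0,0,0,0,0,0,0.022,0,0,0,0,0,0,0.022]
}}

```text
clock: 17.9
eef_pos: [519.7, 60.1, 197.3]
eef_rot: [0.171, 1.571, 0.072]
wrist_force: [-0.4, -0.1, -0.4]
finger_gap: 22.2
```

```bash
python3 - <<'E'
from h import *
a=wcam()
c=[d["centre"] for d in manip.find_in("carrot_4","wrist")];print(np.round(c).tolist())
ok=all(min(np.hypot(r-y,q-x) for r,q in c)<4 for y,x in[(135,343),(160,365),(159,331),(158,294)]);print("still",ok)
if ok: print(manip.sign_off())
E
```

```text
[[136.0, 344.0], [165.0, 362.0], [230.0, 184.0], [160.0, 330.0], [149.0, 172.0], [161.0, 293.0], [184.0, 334.0]]
still False
```

```bash
python3 - <<'E'
from h import *
A=[]
for i in range(8):
    a=wcam()
    A.append(a.astype(int))
d=np.abs(A[7]-A[0]).max(2)[100:200,230:420]; print(d.max(),(d>25).sum())
h=cv2.cvtColor(A[7].astype(np.uint8),cv2.COLOR_RGB2HSV);m=cv2.inRange(h,(5,140,90),(18,255,255))[100:200,230:420]
N,L,S,C=cv2.connectedComponentsWithStats(m);print([(S[i].tolist(),C[i].round(1)) for i in range(1,N) if S[i,4]>30])
old=cv2.imread("pics/w9.png")[:,:400];h=cv2.cvtColor(old,cv2.COLOR_BGR2HSV);m=cv2.inRange(h,(5,140,90),(18,255,255))[100:200,170:360]
N,L,S,C=cv2.connectedComponentsWithStats(m);print([(S[i].tolist(),C[i].round(1)) for i in range(1,N) if S[i,4]>30])
E
```

```text
28 2
[([87, 24, 41, 47, 1208], array([106.8,  47.4])), ([48, 56, 28, 14, 343], array([61.1, 62.7])), ([124, 57, 29, 13, 350], array([137.7,  63. ]))]
[([86, 24, 42, 47, 1219], array([106.8,  47. ])), ([47, 56, 28, 13, 349], array([60.6, 62.2])), ([124, 57, 29, 13, 349], array([137.9,  62.7]))]
```

The colour blobs match to within half a pixel over 1.3 s, so everything is at rest and the shift was detector noise.

```bash
python3 -c "
from cell import manip
print(manip.sign_off())"
```

```text
the job is handed in; nothing more can be done
None
```

I pushed the tray home, swept all four carrot rounds through the opening into it one at a time, and handed the job in at about 18 s of the 67 s allowed. The sign-off reports no verdict.

- **Tray:** I pushed it with the fingertips until it stopped solidly, with a peak force of about 52 N against the 120 N limit. The picture taken right after showed the front flush and all four rounds still on the board. The last picture shows the front still flush. It was judged by eye, so the 4 mm tolerance was not measured directly.
- **Rounds:** The last picture shows all four inside the tray: two standing on edge, one flat and one leaning on it. I did not measure their heights, but a round on edge should sit about 17 mm above the tray floor, under the 34 mm limit.
- **Rest check:** My first check failed because the network's centre for one round jumped about 6 pixels. Colour blobs agreed to within half a pixel over about 1.3 s, so I took the jump as detector noise and handed in.
- **Everything else:** The garlic is within a pixel of where it first showed in the side view. The sweeps stayed on the board, away from the look-alikes and the worktop things. I did not check the worktop things separately at the end. The arm was left in free air at about 200 mm, touching nothing.

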